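# Nest the tapered mixing pots without jamming them

### The job

Put the mixing pots away as one nest: stand the wider loose pot in the outer pot that is bolted to the bench, then stand the slim pot in that one. Press each pot home with one light, steady push of about 10 N, held for about half a second: under 7 N it sits loose, over 12 N it wedges. Leave the nest upright and let go, and do not shove aside or tip the two lidded jars beside the work.

Things in the scene. Friction and masses are not known exactly. Their poses are not given: they have to be found in the camera images.
- outer_pot: Outer pot, fixed to the bench: round, aluminium, 96 mm high, rim 109 mm across, on a dark foot 132 mm across. Origin at the centre of its underside on the bench, z up. Inside is a thick grey tapered liner, 30 mm high, opening 59 mm across at its top and 50 mm below, that gives like a spring when a pot is pushed into it.
- outer_rim (a point): Centre of the outer pot's mouth, 96 mm above its underside. The liner's top lies 2 to 26 mm under this rim, different every time and not told, so where the middle pot first touches must be felt: its foot is then between 13 and 42 mm above the bench.
- liner (a joint): How far the liner has been pushed down its springs, in m: 0 untouched, about 1 mm for each 3 N of push. The pots' weight alone gives about 1.5 mm at most, a light push of 10 N about 3 to 4.5 mm; at 5.2 mm the pots count as wedged and at 6.8 mm it stops hard. Let go, it springs back up.
- middle_pot_center (a point): Centre (on the axis, half-way up) of the wider loose pot: aluminium, open, 124 mm high, about 0.16 kg. Cone 42 mm across at the foot, 64 mm at 68 mm height, then a straight collar 64 mm across up to the rim, 62 mm above this point. Wall 3 mm. Stands upright, z up; grip it across the collar near the rim. Pressed home it stands 32 mm or more out of the outer pot.
- slim_pot_center (a point): Centre (on the axis, half-way up) of the slim pot: aluminium, open, 136 mm high, about 0.12 kg. Cone 44 mm across at the foot, 52.6 mm at 28 mm height, then a straight collar up to the rim, 68 mm above this point. Wall 2.5 mm. Upright, z up. Nested, its rim is 36 to 42 mm above the middle pot's rim; pushing it also pushes the middle pot and the liner.
- size_jar: Bystander: clear jar with white lid, 60 mm across, 75 mm high; origin at the centre of its underside. Leave it standing where it is.
- pigment_jar: Bystander: clear jar with black lid, 57 mm across, 70 mm high; origin at the centre of its underside. Leave it standing where it is.

How it is judged:
By the outcome, as a careful person would: the job done as asked, in the order asked, and still so for the second after the job is handed in, with the robot touching nothing.
It also fails if it takes over 64 s, if anything falls off the work surface, if the arm or the gripper's body presses on something with over 40 N, if the wrist force passes 120 N, or if a joint passes its speed limit or range.

### The arm

A 6-joint arm with a two-finger parallel gripper is mounted at the origin on a cart in front of the work surface, level with it; the furniture and walls round the work are solid. World frame = base frame: x ahead of the robot, y to its left, z up, the work surface at z = 0. Lengths are in m, angles in degrees, forces in N, time in s.
With the tool pointing down it reaches from about 0.4 to 0.825 m from the base axis. Payload 7 kg.
Tool frame: the origin (TCP) lies between the finger pads; the fingertips stand 19 mm ahead of it and the grasp point (between the pads) is the TCP (r.tip_extent is the distance from the TCP to the fingertips, in m); z points along the fingers, y is the direction in which the jaws open and shut (so a half turn about z gives the same grasp; the last joint's range is limited). The gripper opens to 88 mm and grips with 3 to 60 N. Pads are 19 mm wide; open, the fingers measure 130 mm over their backs; the gripper's body (78 mm by 193 mm) begins 47 mm behind the grasp point.
Start: joints at [-57.004, 20.546, 0.682, 0, -70.136, -16.507], TCP at [0.192, -0.647, 0.246] pointing down, gripper open.
Joint ranges: [-176.03, 176.03], [-82.01, 121.73], [-58.28, 71.71], [-173.87, 95.51], [-174.79, -0.11], [-173.66, 173.66]. Speed limits (degrees/s): [136.94, 136.94, 172.46, 180, 180, 180].

### API

Orientations are given as [roll, pitch, yaw] about the fixed x, y, z axes, in that order (R = Rz(yaw) Ry(pitch) Rx(roll)).
In Python, from plant import r, capture, workorder, spotter gives the robot as it stands.
- The arm moves only by the tool step_arm, never from a script. Its argument "motion" is a list of rows, each a list of 5 numbers: the finger opening in m, from 0 to 0.0876, then the shift along the tool's x, y, z in m, then the turn about the tool's z in rad. In form: [[grip, dx, dy, dz, roll], ...]. A call has 1 to 5 rows; each row is the pose to reach, as a shift and turn from the pose commanded when the call began, along the tool's axes at that moment; what a row does not reach only later rows make up. A row lasts 1/8 s, in which the tool goes at most 62.5 mm and 10.7 degrees, less where a joint would pass 70% of its speed; a pose out of reach is approached as far as the arm can. A call with a gripper value outside its range is refused whole. The fingers move at their own pace and stop on an object; "newtons" is the grip in N (left out, the last holds). Time passes only in rows, so rows that repeat a pose let the fingers close. It gives the time, the measured TCP pose, the force and the opening at its end, in the units of the state.
- r.get_state(): the state, without advancing time (a new reading comes with each control period).
- capture(name): name is "side" or "top"; returns a dict with "image" (384x512x3 uint8, red, green, blue), "z_map" (384x512 float32, m along the optical axis (not along the pixel's ray), 0 where there is no reading), "fx", "fy", "cx", "cy" (pixels), "D" ([k1, k2, p1, p2, k3] as OpenCV has them; the pictures are not rectified), "pose" (4x4, takes a point from camera to world coordinates). Camera axes: x right, y down, z forward; pixel columns grow to the right and rows downward; lengths in m; the calibration is good to about 2 mm. A picture is of the moment at which its call begins.
- workorder.close_job(): hands the job in, once; it reports no verdict.
Trained networks look in the newest picture that a camera, given by its name, has taken for a name from the list of things; names that differ only in an ending like _2 or _b are one class to them, and where a whole thing is asked for, a point or a joint stands for the part that bears it (a point fixed in the world has none). Each returns a list of dicts, best first, with "p" (0 to 1); they miss things now and then, are a little off and sometimes report something else, mostly with a low value. They report only what shows in the picture. A call takes as long as a camera call.
- spotter.regions_of(camera, label): "mask" (384x512 bool, what is visible of it).
- spotter.tip_of(camera, label): "location" ([x, y, z] in m, in world coordinates, good to about 4 mm: a listed point, or the origin of a listed thing).
The state is a dict: "time_s": time; "joints": joint angles; "qd": joint speeds; "joint_torque": joint torques, N m; "tcp_pos": TCP position; "eef_rot": TCP orientation; "contact_force": force on the tool from outside, world axes, zero at the start; "moment": the same for the moment, N m; "gripper_width": finger opening in m.
Only numpy, scipy, OpenCV 4.12 (cv2) and the standard library are available. Lean on these libraries where they do the work, as an engineer would, in place of code of your own. Each camera call takes 0.05 s, during which the arm holds its last target.

## Working session

There is one attempt and no reset: what is moved stays moved. The work goes in short steps, Python scripts to look and compute and a tool call to move; the robot and the scene stay as the last step left them, time stands still between calls to the robot, and variables do not carry over. Pictures are saved under pics/ and viewed, and the job is handed in when it is done.

Besides the shell and the picture viewer there is one more tool, called by a JSON object that holds its "op" and its "data". step_arm: Moves the arm, as the interface text tells. Its arguments: {"type":"object","properties":{"motion":{"type":"array","items":{"type":"array","items":{"type":"number"}}},"newtons":{"type":"number"}},"required":["motion"]}

```bash
ls; mkdir -p pics
python3 - <<'E'
from plant import r, capture, workorder, spotter
import cv2, numpy as np
s=r.get_state(); print({k:np.round(v,4).tolist() for k,v in s.items()}, r.tip_extent)
for n in ("side","top"):
    c=capture(n); cv2.imwrite(f"pics/{n}0.png",c["image"][:,:,::-1]); print(n,c["fx"],c["cx"],c["cy"],c["D"],np.round(c["pose"],3).tolist())
    for l in ("outer_pot","outer_rim","middle_pot_center","slim_pot_center","size_jar","pigment_jar"):
        try:print(l,[(np.round(d["location"],4).tolist(),round(d["p"],2)) for d in spotter.tip_of(n,l)])
        except Exception as e: print(l,e)
E
```

```text
pics
{'time_s': 0.0, 'joints': [-57.0037, 20.5896, 0.6341, -0.0214, -70.1378, -16.5085], 'qd': [-0.113, -0.0598, 0.0196, 0.0827, -0.0419, 0.0021], 'joint_torque': [-0.0003, -58.2721, 29.3075, 6.9977, 0.007, -0.0002], 'tcp_pos': [0.1914, -0.6468, 0.2446], 'eef_rot': [179.9049, -0.0073, -163.5194], 'contact_force': [-0.571, -0.1934, 0.3923], 'moment': [-0.0064, -0.0243, 0.0239], 'gripper_width': 0.0875} 0.019
side 387.52843808799855 257.7500669906229 195.90311769534839 [-0.01319418  0.          0.          0.          0.        ] [[-0.996, -0.036, 0.086, 0.509], [-0.093, 0.438, -0.894, 0.774], [-0.006, -0.898, -0.44, 0.49], [0.0, 0.0, 0.0, 1.0]]
outer_pot [([0.5725, 0.0399, 0.004], 0.89)]
outer_rim [([0.5682, 0.0408, 0.095], 0.84)]
middle_pot_center []
slim_pot_center [([0.5154, 0.188, 0.0655], 0.83)]
size_jar [([0.6299, -0.2056, 0.0048], 0.87)]
pigment_jar [([0.7303, 0.1158, 0.0002], 0.59)]
top 354.71457720145565 256.4113164070344 187.2417954240305 [0.02759608 0.         0.         0.         0.        ] [[0.009, -0.988, 0.153, 0.457], [-1.0, -0.009, 0.003, -0.011], [-0.001, -0.153, -0.988, 0.937], [0.0, 0.0, 0.0, 1.0]]
outer_pot [([0.5694, 0.0463, -0.0007], 0.81)]
outer_rim [([0.5705, 0.0433, 0.0929], 0.94), ([0.516, 0.1821, 0.0711], 0.26)]
middle_pot_center [([0.4403, -0.2612, 0.0604], 0.75)]
slim_pot_center [([0.5175, 0.183, 0.0677], 0.69)]
size_jar []
pigment_jar [([0.7271, 0.1153, -0.0039], 0.97)]
```

View pics/side0.png

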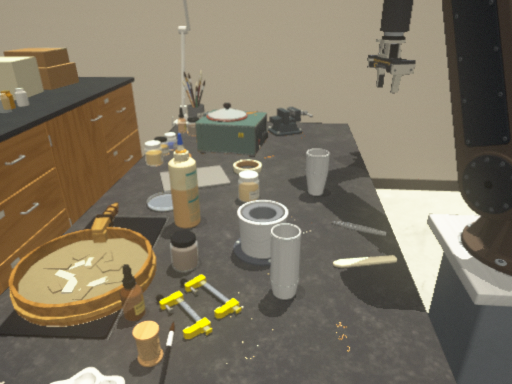

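View pics/top0.png

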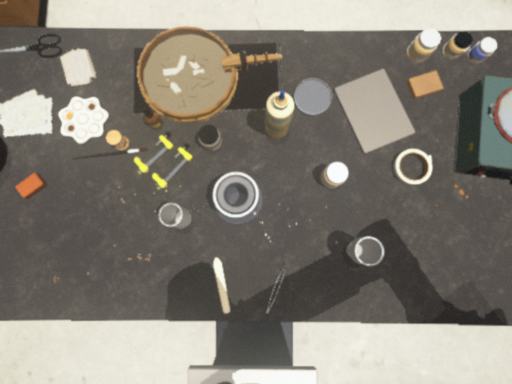

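```bash
cat > h.py <<'E'
from plant import r, capture, workorder, spotter
import cv2, numpy as np
from scipy.optimize import least_squares
def cloud(c):
    K=np.array([[c["fx"],0,c["cx"]],[0,c["fy"],c["cy"]],[0,0,1]])
    v,u=np.mgrid[0:384,0:512]
    p=cv2.undistortPoints(np.stack([u.ravel(),v.ravel()],1).astype(float)[:,None],K,np.array(c["D"],float))[:,0]
    z=c["z_map"].ravel(); ok=z>0
    P=np.c_[p*z[:,None],z][ok]; T=np.array(c["pose"])
    return P@T[:3,:3].T+T[:3,3]
def fit(P,R=None):
    f=(lambda x:np.hypot(P[:,0]-x[0],P[:,1]-x[1])-(R if R else x[2]))
    x0=[*P[:,:2].mean(0),0.03]
    s=least_squares(f,x0 if not R else x0[:2],loss="soft_l1",f_scale=0.001)
    return s.x, np.abs(f(s.x)).mean()
E
python3 - <<'E'
from h import *
for n in ("top","side"):
    P=cloud(capture(n))
    for l,(x,y),R,h,lo in (("outer",(.57,.043),.0545,.096,.01),("mid",(.44,-.261),.032,.124,.05),("slim",(.516,.184),.0263,.136,.045),("size",(.63,-.206),.03,.075,.02),("pig",(.729,.1155),.0285,.07,.02)):
        d=np.hypot(P[:,0]-x,P[:,1]-y)
        q=P[(d<R+.012)&(P[:,2]>h-.006)&(P[:,2]<h+.008)]
        print(n,l,"rim",len(q),np.round(q[:,2].max(),4) if len(q) else 0, np.round(fit(q)[0],4) if len(q)>5 else '', 'bbox',np.round([q[:,0].min(),q[:,0].max(),q[:,1].min(),q[:,1].max()],3) if len(q) else '')
        w=P[(d<R+.012)&(P[:,2]>h-lo)&(P[:,2]<h-.004)]
        w=w[np.hypot(w[:,0]-x,w[:,1]-y)>R-.008]
        if len(w)>8: print("   wall",len(w),*[np.round(a,4) for a in fit(w,R)])
    # inside outer pot
    d=np.hypot(P[:,0]-.57,P[:,1]-.043); q=P[d<.045]; print("inside hist",np.histogram(q[:,2],bins=np.arange(0,.11,.008)))
    q=P[(np.hypot(P[:,0]-.57,P[:,1]-.043)<.085)&(P[:,2]<.03)&(P[:,2]>-.01)]
E
```

```text
top outer rim 839 0.0993 [0.5704 0.0421 0.0416] bbox [ 0.518  0.625 -0.013  0.096]
   wall 40 [0.564  0.0395] 0.0025
top mid rim 152 0.1279 [ 0.4409 -0.2615  0.0303] bbox [ 0.409  0.471 -0.293 -0.23 ]
   wall 307 [ 0.441 -0.26 ] 0.0017
top slim rim 106 0.1378 [0.5176 0.1846 0.025 ] bbox [0.492 0.544 0.159 0.211]
   wall 183 [0.5173 0.1834] 0.0013
top size rim 354 0.0791 [ 0.6294 -0.2071  0.0187] bbox [ 0.604  0.656 -0.233 -0.181]
   wall 81 [ 0.6325 -0.2105] 0.0014
top pig rim 297 0.0728 [0.7265 0.1151 0.0176] bbox [0.703 0.751 0.092 0.139]
   wall 83 [0.7305 0.1171] 0.0013
inside hist (array([294,  56,   1,   1,   4,   1,   0,  13,  51,  53,  57, 563,   4]), array([0.   , 0.008, 0.016, 0.024, 0.032, 0.04 , 0.048, 0.056, 0.064,
       0.072, 0.08 , 0.088, 0.096, 0.104]))
side outer rim 728 0.0978 [0.57   0.0471 0.0454] bbox [ 0.517  0.625 -0.009  0.099]
   wall 143 [0.5714 0.0408] 0.0031
side mid rim 115 0.1254 [ 0.4407 -0.261   0.0305] bbox [ 0.409  0.473 -0.295 -0.228]
   wall 445 [ 0.4412 -0.2623] 0.0015
side slim rim 215 0.1367 [0.5176 0.1877 0.0251] bbox [0.492 0.543 0.161 0.214]
   wall 820 [0.5177 0.187 ] 0.0011
side size rim 147 0.0775 [ 0.6304 -0.2021  0.0203] bbox [ 0.605  0.655 -0.234 -0.179]
   wall 117 [ 0.6316 -0.2106] 0.0018
side pig rim 303 0.0724 [0.7268 0.1208 0.0191] bbox [0.703 0.752 0.094 0.143]
   wall 211 [0.7291 0.1134] 0.0014
inside hist (array([  0,   0,   0,   0,   0,   0,   0,   6,  56,  82,  96, 397,   0]), array([0.   , 0.008, 0.016, 0.024, 0.032, 0.04 , 0.048, 0.056, 0.064,
       0.072, 0.08 , 0.088, 0.096, 0.104]))
```

Run:
```python
from h import *
for n in ("top","side"):
    P=cloud(capture(n))
    d=np.hypot(P[:,0]-.571,P[:,1]-.043)
    for a,b in ((0,.015),(.015,.025),(.025,.03),(.03,.035),(.035,.04),(.04,.045),(.045,.05),(.05,.055),(.056,.064)):
        q=P[(d>=a)&(d<b)]; print(n,a,b,len(q),np.round(np.percentile(q[:,2],[5,25,50,75,95]),3) if len(q) else '')
    q=P[(np.hypot(P[:,0]-.735,P[:,1]+.075)<.06)&(P[:,2]>.05)]; print("bottle",q.max(0),q.min(0))
```

```text
top 0 0.015 99 [0.003 0.005 0.006 0.007 0.009]
top 0.015 0.025 162 [0.003 0.005 0.006 0.008 0.065]
top 0.025 0.03 209 [0.005 0.01  0.076 0.084 0.091]
top 0.03 0.035 191 [0.007 0.09  0.092 0.093 0.094]
top 0.035 0.04 203 [0.09  0.091 0.092 0.093 0.095]
top 0.04 0.045 226 [0.005 0.074 0.091 0.093 0.095]
top 0.045 0.05 277 [0.008 0.069 0.083 0.093 0.096]
top 0.05 0.055 301 [0.004 0.09  0.094 0.095 0.097]
top 0.056 0.064 232 [0.002 0.004 0.005 0.006 0.008]
bottle [ 0.79493111 -0.02872627  0.23425896] [ 0.73587719 -0.09246845  0.05004527]
side 0 0.015 0 
side 0.015 0.025 10 [0.064 0.066 0.067 0.07  0.076]
side 0.025 0.03 254 [0.066 0.073 0.08  0.086 0.091]
side 0.03 0.035 131 [0.087 0.091 0.093 0.093 0.094]
side 0.035 0.04 119 [0.092 0.093 0.093 0.094 0.094]
side 0.04 0.045 122 [0.09  0.092 0.093 0.093 0.094]
side 0.045 0.05 714 [0.007 0.02  0.038 0.066 0.095]
side 0.05 0.055 801 [0.007 0.059 0.079 0.092 0.096]
side 0.056 0.064 155 [0.003 0.005 0.006 0.006 0.008]
bottle [ 0.79226529 -0.02369904  0.23291687] [ 0.73702253 -0.07498972  0.05017877]
```

{"op": "step_arm", "data": {"motion": [[0.0876,0,0,0,0.14],[0.0876,0,0,0,0.2877],[0.0876,0,0,0,0.2877]], "newtons": 25}}

```text
time_s: 1.27
tcp_pos: [0.1916, -0.6472, 0.2456]
eef_rot: [-180.0, 0.0, -179.9]
contact_force: [-0.9, -0.3, -0.1]
gripper_width: 0.0875
```

{"op": "step_arm", "data": {"motion": [[0.0876,-0.027,0.042,0,0],[0.0876,-0.057,0.089,0,0],[0.0876,-0.087,0.136,0,0],[0.0876,-0.117,0.183,0,0],[0.0876,-0.147,0.23,0,0]]}}

```text
time_s: 1.9
tcp_pos: [0.3393, -0.4157, 0.2459]
eef_rot: [-180.0, 0.0, -179.8]
contact_force: [1.7, -0.1, 0.8]
gripper_width: 0.0876
```

{"op": "step_arm", "data": {"motion": [[0.0876,-0.03,0.047,0,0],[0.0876,-0.06,0.093,0.01,0],[0.0876,-0.085,0.13,0.03,0],[0.0876,-0.1025,0.156,0.05,0],[0.0876,-0.1025,0.156,0.06,0]]}}

```text
time_s: 2.52
tcp_pos: [0.4417, -0.2596, 0.1848]
eef_rot: [180.0, -0.0, -179.6]
contact_force: [-0.5, 0.7, -1.2]
gripper_width: 0.0876
```

{"op": "step_arm", "data": {"motion": [[0.0876,0,-0.0015,0.03,0],[0.0876,0,-0.0015,0.06,0],[0.0876,0,-0.0015,0.079,0],[0.0876,0,-0.0015,0.079,0],[0.06,0,-0.0015,0.079,0]], "newtons": 25}}

```text
time_s: 3.15
tcp_pos: [0.4414, -0.2633, 0.1075]
eef_rot: [-180.0, 0.1, -179.9]
contact_force: [0.2, 0.7, 0.3]
gripper_width: 0.0825
```

{"op": "step_arm", "data": {"motion": [[0.055,0,0,0,0],[0.055,0,0,0,0],[0.055,0,0,0,0]]}}

```text
time_s: 3.52
tcp_pos: [0.4415, -0.2628, 0.1073]
eef_rot: [-180.0, 0.1, -180.0]
contact_force: [-0.6, 1.4, 5.3]
gripper_width: 0.0628
```

{"op": "step_arm", "data": {"motion": [[0.055,0,0,-0.01,0],[0.055,0,0,-0.035,0],[0.055,0,0,-0.07,0],[0.055,0,0,-0.105,0],[0.055,0,0,-0.13,0]]}}

```text
time_s: 4.15
tcp_pos: [0.441, -0.2627, 0.2386]
eef_rot: [-180.0, 0.1, -180.0]
contact_force: [0.6, 0.6, -2.0]
gripper_width: 0.063
```

{"op": "step_arm", "data": {"motion": [[0.055,-0.015,0.03,0,0],[0.055,-0.035,0.075,0,0],[0.055,-0.056,0.125,0,0],[0.055,-0.077,0.175,0,0],[0.055,-0.098,0.225,0,0]]}}

```text
time_s: 4.78
tcp_pos: [0.5392, -0.036, 0.2371]
eef_rot: [180.0, 0.0, -180.0]
contact_force: [0.2, -0.9, -1.8]
gripper_width: 0.063
```

{"op": "step_arm", "data": {"motion": [[0.055,-0.016,0.04,0,0],[0.055,-0.026,0.065,0,0],[0.055,-0.031,0.08,0,0],[0.055,-0.031,0.08,0,0],[0.055,-0.031,0.08,0,0]]}}

```text
time_s: 5.4
tcp_pos: [0.5696, 0.0414, 0.2366]
eef_rot: [-180.0, -0.0, 180.0]
contact_force: [-0.0, 0.4, -1.6]
gripper_width: 0.063
```

Run:
```python
from h import *
for n in ("top","side"):
    c=capture(n); cv2.imwrite(f"pics/{n}1.png",c["image"][:,:,::-1]); 
    s=r.get_state(); print(np.round(s["tcp_pos"],4),np.round(s["contact_force"],2),np.round(s["moment"],2),s["gripper_width"])
    for l in ("middle_pot_center","outer_rim"): print(l,[(np.round(d["location"],4).tolist(),round(d["p"],2)) for d in spotter.tip_of(n,l)])
    P=cloud(c); x,y=s["tcp_pos"][:2]
    q=P[(np.hypot(P[:,0]-x,P[:,1]-y)<.045)&(P[:,2]>.1)&(P[:,2]<.21)]
    for z in np.arange(.1,.21,.012):
        w=q[(q[:,2]>=z)&(q[:,2]<z+.012)]
        if len(w)>10: print(round(z,3),len(w),*[np.round(a,4) for a in fit(w)], w.min(0).round(4))
```

```text
[0.5696 0.0413 0.2367] [ 0.11  0.24 -2.46] [-0.04 -0.01  0.  ] 0.0628503097776844
middle_pot_center [([0.5154, 0.1859, 0.071], 0.43), ([0.5651, 0.0423, 0.1883], 0.41)]
outer_rim [([0.5701, 0.0384, 0.0966], 0.67)]
0.196 19 [0.5693 0.0405 0.0326] 0.0002 [0.5368 0.0167 0.1997]
[0.5698 0.0415 0.2367] [-0.17  0.38 -1.54] [-0.01  0.01  0.  ] 0.0628096873240349
middle_pot_center [([0.5704, 0.0391, 0.1911], 0.64), ([0.5683, 0.0411, 0.0036], 0.45)]
outer_rim [([0.5694, 0.0434, 0.095], 0.71), ([0.6291, -0.2043, 0.0041], 0.59)]
0.124 44 [0.5693 0.0409 0.0216] 0.0008 [0.5475 0.0436 0.1294]
0.136 104 [0.5692 0.041  0.0232] 0.0009 [0.5456 0.0432 0.136 ]
0.148 111 [0.5692 0.0407 0.0254] 0.0008 [0.5437 0.0434 0.1481]
0.16 123 [0.5691 0.0417 0.0265] 0.0008 [0.5417 0.0456 0.1601]
0.172 138 [0.5691 0.0411 0.0288] 0.001 [0.5398 0.0465 0.172 ]
0.184 146 [0.5691 0.0418 0.0302] 0.001 [0.538  0.0457 0.184 ]
0.196 176 [0.5691 0.0412 0.0318] 0.0007 [0.5379 0.0414 0.196 ]
0.208 31 [0.5697 0.0403 0.0324] 0.0007 [0.538  0.0484 0.208 ]
```

Run:
```python
from h import *
c=capture("side"); P=cloud(c)
q=P[(np.hypot(P[:,0]-.57,P[:,1]-.042)<.07)]
for z in np.arange(.02,.096,.008):
    w=q[(q[:,2]>=z)&(q[:,2]<z+.008)&(q[:,1]>.05)]
    # outer surface only
    w=w[np.hypot(w[:,0]-.57,w[:,1]-.042)>.046]
    if len(w)>20: print(round(z,3),len(w),*[np.round(a,4) for a in fit(w)])
# rim: outermost per angle
w=q[(q[:,2]>.0935)&(q[:,2]<.099)]; d=np.hypot(w[:,0]-.57,w[:,1]-.042); a=np.arctan2(w[:,1]-.042,w[:,0]-.57)
w=w[d>.046]; print(len(w),fit(w),fit(w,.0525))
```

```text
0.02 89 [0.5715 0.0439 0.0478] 0.0008
0.028 88 [0.5704 0.0414 0.0504] 0.0008
0.036 96 [0.5704 0.0424 0.0502] 0.0008
0.044 96 [0.5715 0.0448 0.0481] 0.0008
0.052 97 [0.5716 0.0427 0.0501] 0.0008
0.06 100 [0.5705 0.0418 0.0516] 0.0008
0.068 104 [0.571  0.0423 0.0515] 0.0007
0.076 104 [0.5707 0.0423 0.052 ] 0.0007
0.084 125 [0.5707 0.0424 0.0525] 0.0007
0.092 161 [0.5706 0.0429 0.0527] 0.0014
246 (array([0.57038961, 0.04438145, 0.05131065]), np.float64(0.0014159029568661732)) (array([0.57039564, 0.04394902]), np.float64(0.0016913214902291908))
```

View pics/side1.png

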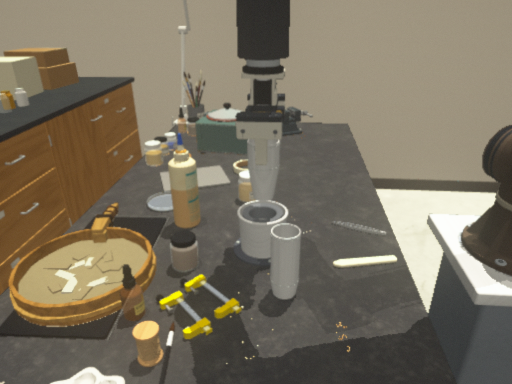

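{"op": "step_arm", "data": {"motion": [[0.055,-0.0015,0.0015,0.02,0],[0.055,-0.0015,0.0015,0.045,0],[0.055,-0.0015,0.0015,0.067,0],[0.055,-0.0015,0.0015,0.08,0],[0.055,-0.0015,0.0015,0.08,0]]}}

```text
time_s: 6.38
tcp_pos: [0.5711, 0.0436, 0.1559]
eef_rot: [-180.0, -0.1, 180.0]
contact_force: [-0.2, -0.5, -1.8]
gripper_width: 0.0627
```

{"op": "step_arm", "data": {"motion": [[0.055,0,0,0.002,0],[0.055,0,0,0.004,0],[0.055,0,0,0.005,0],[0.055,0,0,0.005,0]]}}

```text
time_s: 6.88
tcp_pos: [0.5716, 0.0438, 0.1518]
eef_rot: [180.0, 0.0, -180.0]
contact_force: [-0.5, -0.6, -1.1]
gripper_width: 0.0634
```

{"op": "step_arm", "data": {"motion": [[0.055,0,0,0.001,0],[0.055,0,0,0.002,0],[0.055,0,0,0.002,0]]}}

```text
time_s: 7.25
tcp_pos: [0.5715, 0.0437, 0.1496]
eef_rot: [-180.0, -0.0, -180.0]
contact_force: [0.5, -1.3, -0.2]
gripper_width: 0.0631
```

{"op": "step_arm", "data": {"motion": [[0.055,0,0,0.001,0],[0.055,0,0,0.001,0]]}}

```text
time_s: 7.5
tcp_pos: [0.5715, 0.0436, 0.1486]
eef_rot: [-180.0, 0.0, -180.0]
contact_force: [0.6, -2.3, -0.2]
gripper_width: 0.0628
```

{"op": "step_arm", "data": {"motion": [[0.055,0,0,0.001,0],[0.055,0,0,0.001,0]]}}

```text
time_s: 7.75
tcp_pos: [0.5715, 0.0436, 0.1476]
eef_rot: [-180.0, 0.0, -180.0]
contact_force: [-0.1, -3.4, 1.1]
gripper_width: 0.063
```

{"op": "step_arm", "data": {"motion": [[0.055,0,-0.0015,0,0],[0.055,0,-0.0015,0,0]]}}

```text
time_s: 8.0
tcp_pos: [0.5713, 0.0426, 0.1473]
eef_rot: [180.0, -0.0, 180.0]
contact_force: [0.6, 1.2, -1.9]
gripper_width: 0.0629
```

{"op": "step_arm", "data": {"motion": [[0.055,0,0,0,0],[0.055,0,0,0,0]]}}

```text
time_s: 8.25
tcp_pos: [0.5715, 0.0425, 0.1474]
eef_rot: [180.0, -0.0, -180.0]
contact_force: [-1.0, 0.8, -2.4]
gripper_width: 0.063
```

{"op": "step_arm", "data": {"motion": [[0.055,0,0.0003,0.001,0],[0.055,0,0.0003,0.001,0]]}}

```text
time_s: 8.5
tcp_pos: [0.5714, 0.0427, 0.1464]
eef_rot: [180.0, -0.0, -180.0]
contact_force: [0.7, -0.3, -1.7]
gripper_width: 0.0628
```

{"op": "step_arm", "data": {"motion": [[0.055,0,0,0.001,0],[0.055,0,0,0.001,0]]}}

```text
time_s: 8.75
tcp_pos: [0.5715, 0.0427, 0.1456]
eef_rot: [180.0, 0.0, -180.0]
contact_force: [-1.0, 1.2, -1.4]
gripper_width: 0.0626
```

{"op": "step_arm", "data": {"motion": [[0.055,0,0,0.001,0],[0.055,0,0,0.001,0]]}}

```text
time_s: 9.0
tcp_pos: [0.5716, 0.0427, 0.1447]
eef_rot: [180.0, 0.0, -180.0]
contact_force: [-0.8, 1.1, -0.1]
gripper_width: 0.0632
```

{"op": "step_arm", "data": {"motion": [[0.055,0,0.0002,0.001,0],[0.055,0,0.0002,0.001,0]]}}

```text
time_s: 9.25
tcp_pos: [0.5716, 0.0428, 0.1438]
eef_rot: [-180.0, 0.0, -180.0]
contact_force: [-0.4, -1.0, 3.4]
gripper_width: 0.063
```

{"op": "step_arm", "data": {"motion": [[0.055,0,0,0.001,0],[0.055,0,0,0.001,0]]}}

```text
time_s: 9.5
tcp_pos: [0.5717, 0.0428, 0.1429]
eef_rot: [-180.0, 0.0, -180.0]
contact_force: [-2.1, -1.1, 6.0]
gripper_width: 0.0633
```

{"op": "step_arm", "data": {"motion": [[0.055,0.0003,0,0.0012,0],[0.055,0.0003,0,0.0012,0]]}}

```text
time_s: 9.75
tcp_pos: [0.5717, 0.0428, 0.1421]
eef_rot: [-180.0, 0.1, -180.0]
contact_force: [-2.3, 0.6, 7.9]
gripper_width: 0.0632
```

{"op": "step_arm", "data": {"motion": [[0.055,0,0,0.0006,0],[0.055,0,0,0.0006,0]]}}

```text
time_s: 10.0
tcp_pos: [0.5717, 0.0428, 0.1417]
eef_rot: [-180.0, 0.1, -180.0]
contact_force: [-2.6, 0.1, 8.7]
gripper_width: 0.0628
```

Run:
```python
from h import *
for i in range(4):
    capture("top"); s=r.get_state(); print(s["time_s"],np.round(s["tcp_pos"],4),np.round(s["contact_force"],2),round(s["gripper_width"],4))
```

```text
10.05 [0.5717 0.0428 0.1417] [-2.31  0.22  9.31] 0.0629
10.1 [0.5717 0.0428 0.1417] [-4.13 -0.1   8.38] 0.0629
10.15 [0.5717 0.0428 0.1417] [-3.06  0.26  9.28] 0.0629
10.2 [0.5717 0.0428 0.1417] [-3.06 -0.41  9.27] 0.063
```

{"op": "step_arm", "data": {"motion": [[0.055,0,0,0.0002,0],[0.055,0,0,0.0002,0],[0.055,0,0,0.0002,0],[0.055,0,0,0.0002,0]]}}

```text
time_s: 10.7
tcp_pos: [0.5717, 0.0428, 0.1416]
eef_rot: [-180.0, 0.1, -180.0]
contact_force: [-2.9, -0.1, 8.8]
gripper_width: 0.0631
```

{"op": "step_arm", "data": {"motion": [[0.0876,0,0,0,0],[0.0876,0,0,0,0],[0.0876,0,0,0,0],[0.0876,0,0,0,0]]}}

```text
time_s: 11.2
tcp_pos: [0.5711, 0.0428, 0.1403]
eef_rot: [-180.0, -0.0, -180.0]
contact_force: [0.3, 0.7, 0.5]
gripper_width: 0.087
```

{"op": "step_arm", "data": {"motion": [[0.0876,0,0,-0.02,0],[0.0876,0,0,-0.05,0],[0.0876,0,0,-0.08,0],[0.0876,0.01,0.025,-0.095,0],[0.0876,0.025,0.065,-0.095,0]]}}

```text
time_s: 11.82
tcp_pos: [0.5468, 0.1081, 0.237]
eef_rot: [179.9, 0.1, 179.9]
contact_force: [0.4, 0.4, -0.2]
gripper_width: 0.0879
```

{"op": "step_arm", "data": {"motion": [[0.0876,0.02,0.055,0,0],[0.0876,0.0284,0.078,0.01,0],[0.0876,0.0284,0.078,0.035,0],[0.0876,0.0284,0.078,0.06,0],[0.0876,0.0284,0.078,0.06,0]]}}

```text
time_s: 12.45
tcp_pos: [0.5167, 0.1852, 0.1739]
eef_rot: [-179.9, -0.2, -180.0]
contact_force: [-0.3, 0.4, 0.7]
gripper_width: 0.0877
```

Run:
```python
from h import *
s=r.get_state(); print(np.round(s["tcp_pos"],4),np.round(s["contact_force"],2))
for n in ("top","side"):
    c=capture(n); cv2.imwrite(f"pics/{n}2.png",c["image"][:,:,::-1]); P=cloud(c)
    for l,(x,y),R in (("mid",(.571,.043),.032),("slim",(.5177,.186),.0263)):
        q=P[(np.hypot(P[:,0]-x,P[:,1]-y)<R+.01)&(P[:,2]>.098)&(P[:,2]<(.17 if l=="mid" else .139))]
        q=q[np.hypot(q[:,0]-x,q[:,1]-y)>R-.006]
        print(n,l,len(q),q[:,2].max().round(4), np.sort(q[:,2])[-20:].mean().round(4))
        for z in np.arange(.098,.168,.01):
            w=q[(q[:,2]>=z)&(q[:,2]<z+.01)]
            if len(w)>20: print("  ",round(z,3),len(w),*[np.round(a,4) for a in fit(w,R)])
```

```text
[0.5167 0.1852 0.1739] [-0.34  0.35  0.75]
top mid 342 0.1647 0.1627
   0.098 44 [0.5669 0.0397] 0.0013
   0.108 31 [0.5676 0.0421] 0.0014
   0.118 32 [0.5684 0.0395] 0.0013
   0.128 37 [0.5674 0.0413] 0.0014
   0.138 33 [0.5679 0.0414] 0.0014
   0.148 45 [0.5681 0.04  ] 0.0013
   0.158 120 [0.5702 0.0415] 0.0015Traceback (most recent call last):
  File "<stdin>", line 8, in <module>
    return umr_maximum(a, axis, None, out, keepdims, initial, where)
ValueError: zero-size array to reduction operation maximum which has no identity
```

{"op": "step_arm", "data": {"motion": [[0.0876,-0.001,0.0005,0.02,0],[0.0876,-0.001,0.0005,0.04,0],[0.0876,-0.001,0.0005,0.047,0],[0.05,-0.001,0.0005,0.047,0],[0.045,-0.001,0.0005,0.047,0]], "newtons": 25}}

```text
time_s: 13.12
tcp_pos: [0.5194, 0.1866, 0.1297]
eef_rot: [180.0, 0.1, -180.0]
contact_force: [-0.5, 0.2, 0.2]
gripper_width: 0.0732
```

{"op": "step_arm", "data": {"motion": [[0.045,0,0,0,0],[0.045,0,0,0,0],[0.045,0,0,0,0]]}}

```text
time_s: 13.5
tcp_pos: [0.519, 0.1865, 0.129]
eef_rot: [180.0, 0.0, -180.0]
contact_force: [-0.1, -0.4, 2.4]
gripper_width: 0.0512
```

{"op": "step_arm", "data": {"motion": [[0.045,0,0,-0.02,0],[0.045,0,0,-0.06,0],[0.045,0,0,-0.105,0],[0.045,0,0,-0.15,0],[0.045,0,0,-0.185,0]]}}

```text
time_s: 14.12
tcp_pos: [0.5188, 0.1863, 0.3155]
eef_rot: [180.0, 0.1, -180.0]
contact_force: [0.7, -0.0, -1.4]
gripper_width: 0.052
```

{"op": "step_arm", "data": {"motion": [[0.045,0,0,0,0],[0.045,-0.01,-0.03,0,0],[0.045,-0.026,-0.07,0,0],[0.045,-0.04,-0.11,0,0],[0.045,-0.051,-0.14,0,0]]}}

```text
time_s: 14.75
tcp_pos: [0.5695, 0.0448, 0.3121]
eef_rot: [-180.0, -0.1, 180.0]
contact_force: [1.0, 1.2, -0.7]
gripper_width: 0.0517
```

{"op": "step_arm", "data": {"motion": [[0.045,0,0,0,0],[0.045,0,0,0,0],[0.045,0,0,0,0]]}}

```text
time_s: 15.12
tcp_pos: [0.5695, 0.047, 0.3132]
eef_rot: [-180.0, -0.0, -179.9]
contact_force: [0.3, -0.8, -1.5]
gripper_width: 0.0515
```

```bash
cat > m.py <<'E'
from h import *
s=r.get_state(); print(np.round(s["tcp_pos"],4),np.round(s["contact_force"],2),s["gripper_width"])
import sys
tag=sys.argv[1]
for n in ("top","side"):
    c=capture(n); cv2.imwrite(f"pics/{n}{tag}.png",c["image"][:,:,::-1]); P=cloud(c)
    for l,(x,y),z0,z1 in (("mid",(.571,.043),.1,.166),("slim",s["tcp_pos"][:2],.168,.30)):
        q=P[(np.hypot(P[:,0]-x,P[:,1]-y)<.04)&(P[:,2]>z0)&(P[:,2]<z1)]
        print(n,l,len(q), np.sort(q[:,2])[-15:].mean().round(4), np.sort(q[:,2])[:15].mean().round(4))
        for z in np.arange(z0,z1,.012):
            w=q[(q[:,2]>=z)&(q[:,2]<z+.012)]
            if n=="side":
                w=w[w[:,1]>y-.005]
                if l=="mid": w=w[np.hypot(w[:,0]-x,w[:,1]-y)>.028]
            if len(w)>20: print("  ",round(z,3),len(w),*[np.round(a,4) for a in fit(w)])
E
python3 m.py 3
```

```text
[0.5695 0.047  0.3132] [ 0.31 -0.83 -1.51] 0.05146231340651339
top mid 99 0.1614 0.1108
   0.148 28 [0.5702 0.0417 0.0313] 0.0007
   0.16 23 [0.5705 0.0411 0.0305] 0.0007
top slim 117 0.2932 0.2167
side mid 1097 0.162 0.1008
   0.1 139 [0.5707 0.0422 0.0319] 0.0008
   0.112 156 [0.5707 0.0426 0.0318] 0.0007
   0.124 164 [0.5707 0.0425 0.0319] 0.0008
   0.136 160 [0.5706 0.0422 0.0321] 0.0008
   0.148 165 [0.5706 0.0425 0.0318] 0.0008
   0.16 46 [0.5707 0.0439 0.0303] 0.0009
side slim 1407 0.299 0.1852
   0.18 66 [0.5684 0.0463 0.0226] 0.0008
   0.192 121 [0.5682 0.0474 0.0238] 0.0008
   0.204 135 [0.5683 0.0468 0.0258] 0.0008
   0.216 157 [0.5683 0.0468 0.0263] 0.0007
   0.228 159 [0.5683 0.0473 0.0259] 0.0008
   0.24 159 [0.5685 0.0464 0.0264] 0.0006
   0.252 161 [0.5684 0.0472 0.0259] 0.0008
   0.264 171 [0.5684 0.0467 0.0263] 0.0008
   0.276 163 [0.5682 0.0468 0.026 ] 0.0008
   0.288 115 [0.5684 0.0476 0.0257] 0.0011
```

{"op": "step_arm", "data": {"motion": [[0.045,-0.0023,-0.0044,0,0],[0.045,-0.0023,-0.0044,0.005,0],[0.045,-0.0023,-0.0044,0.015,0],[0.045,-0.0023,-0.0044,0.015,0],[0.045,-0.0023,-0.0044,0.015,0]]}}

```text
time_s: 15.85
tcp_pos: [0.5721, 0.0419, 0.2985]
eef_rot: [-180.0, -0.0, -180.0]
contact_force: [0.3, 0.7, -0.4]
gripper_width: 0.0517
```

```bash
python3 m.py 4 | grep -v top
```

```text
[0.5721 0.0419 0.2985] [ 0.26  0.71 -0.44] 0.05168207163058006
   0.148 33 [0.5703 0.0411 0.0311] 0.0009
   0.16 32 [0.5703 0.0413 0.0307] 0.0007
   0.252 21 [0.5709 0.0409 0.0263] 0.0001
side mid 1003 0.1619 0.1005
   0.1 143 [0.5708 0.0425 0.0317] 0.0008
   0.112 158 [0.5706 0.0429 0.0317] 0.0008
   0.124 158 [0.5706 0.0426 0.0319] 0.0007
   0.136 162 [0.5709 0.0426 0.0318] 0.0008
   0.148 173 [0.5706 0.0423 0.0319] 0.0008
   0.16 40 [0.5707 0.0433 0.0306] 0.001
side slim 1500 0.2995 0.1708
   0.168 89 [0.5713 0.0414 0.0227] 0.0009
   0.18 118 [0.5711 0.0422 0.0241] 0.0008
   0.192 135 [0.5712 0.0415 0.0261] 0.0008
   0.204 145 [0.5712 0.0417 0.026 ] 0.0008
   0.216 151 [0.5711 0.0423 0.0259] 0.0008
   0.228 157 [0.5712 0.0418 0.026 ] 0.0008
   0.24 159 [0.571  0.042  0.0261] 0.0008
   0.252 162 [0.5711 0.0415 0.0263] 0.0007
   0.264 159 [0.5711 0.0418 0.026 ] 0.0007
   0.276 105 [0.5711 0.0432 0.0254] 0.0019
   0.288 102 [0.5709 0.0434 0.0252] 0.0017
```

{"op": "step_arm", "data": {"motion": [[0.045,0.0004,0.0006,0.005,0],[0.045,0.0004,0.0006,0.015,0],[0.045,0.0004,0.0006,0.025,0],[0.045,0.0004,0.0006,0.035,0],[0.045,0.0004,0.0006,0.04,0]]}}

```text
time_s: 16.58
tcp_pos: [0.5714, 0.0424, 0.2575]
eef_rot: [-180.0, -0.1, -180.0]
contact_force: [-0.6, -0.1, -1.7]
gripper_width: 0.0517
```

{"op": "step_arm", "data": {"motion": [[0.045,0,0,0.012,0],[0.045,0,0,0.024,0],[0.045,0,0,0.036,0],[0.045,0,0,0.045,0],[0.045,0,0,0.045,0]]}}

```text
time_s: 17.2
tcp_pos: [0.5713, 0.0424, 0.2127]
eef_rot: [-180.0, -0.1, -180.0]
contact_force: [0.7, -0.5, -0.4]
gripper_width: 0.0517
```

{"op": "step_arm", "data": {"motion": [[0.045,0,0,0.002,0],[0.045,0,0,0.004,0],[0.045,0,0,0.006,0],[0.045,0,0,0.006,0]]}}

```text
time_s: 17.7
tcp_pos: [0.5717, 0.0425, 0.2075]
eef_rot: [-180.0, -0.0, -180.0]
contact_force: [0.5, 0.8, -1.0]
gripper_width: 0.0518
```

Now slow descent (first contact expected with the TCP between about 0.196 and 0.190).

{"op": "step_arm", "data": {"motion": [[0.045,0,0,0.002,0],[0.045,0,0,0.004,0],[0.045,0,0,0.006,0],[0.045,0,0,0.008,0],[0.045,0,0,0.008,0]]}}

```text
time_s: 18.32
tcp_pos: [0.5716, 0.0425, 0.1993]
eef_rot: [-180.0, -0.0, -180.0]
contact_force: [-0.4, 0.3, -0.0]
gripper_width: 0.0517
```

{"op": "step_arm", "data": {"motion": [[0.045,0,0,0.001,0],[0.045,0,0,0.002,0],[0.045,0,0,0.002,0]]}}

```text
time_s: 18.7
tcp_pos: [0.5717, 0.0425, 0.1975]
eef_rot: [-180.0, -0.0, -180.0]
contact_force: [0.0, 0.4, -1.2]
gripper_width: 0.0514
```

{"op": "step_arm", "data": {"motion": [[0.045,0,0,0.001,0],[0.045,0,0,0.001,0]]}}

```text
time_s: 18.95
tcp_pos: [0.5717, 0.0425, 0.1965]
eef_rot: [180.0, 0.0, -180.0]
contact_force: [0.8, -0.2, -1.2]
gripper_width: 0.0517
```

{"op": "step_arm", "data": {"motion": [[0.045,0,0,0.001,0],[0.045,0,0,0.001,0]]}}

```text
time_s: 19.2
tcp_pos: [0.5718, 0.0426, 0.1956]
eef_rot: [180.0, 0.0, -180.0]
contact_force: [0.1, 0.6, -0.7]
gripper_width: 0.0519
```

{"op": "step_arm", "data": {"motion": [[0.045,0,0,0.001,0],[0.045,0,0,0.001,0]]}}

```text
time_s: 19.45
tcp_pos: [0.5718, 0.0426, 0.1946]
eef_rot: [180.0, 0.0, -180.0]
contact_force: [0.1, 0.6, -0.8]
gripper_width: 0.052
```

{"op": "step_arm", "data": {"motion": [[0.045,0,0,0.001,0],[0.045,0,0,0.001,0]]}}

```text
time_s: 19.7
tcp_pos: [0.5719, 0.0426, 0.1937]
eef_rot: [180.0, 0.0, -180.0]
contact_force: [0.3, 1.4, 0.9]
gripper_width: 0.0516
```

{"op": "step_arm", "data": {"motion": [[0.045,0.0001,0.0002,0.001,0],[0.045,0.0001,0.0002,0.001,0]]}}

```text
time_s: 19.95
tcp_pos: [0.5718, 0.0427, 0.1928]
eef_rot: [-180.0, 0.0, -180.0]
contact_force: [0.7, 0.6, 3.1]
gripper_width: 0.0517
```

{"op": "step_arm", "data": {"motion": [[0.045,0,0,0.001,0],[0.045,0,0,0.001,0]]}}

```text
time_s: 20.2
tcp_pos: [0.5719, 0.0427, 0.192]
eef_rot: [180.0, 0.0, -180.0]
contact_force: [0.7, 0.2, 4.7]
gripper_width: 0.0514
```

{"op": "step_arm", "data": {"motion": [[0.045,0,0,0.0012,0],[0.045,0,0,0.0012,0]]}}

```text
time_s: 20.45
tcp_pos: [0.5721, 0.0427, 0.1911]
eef_rot: [-180.0, 0.1, -180.0]
contact_force: [1.0, 0.7, 8.2]
gripper_width: 0.0514
```

{"op": "step_arm", "data": {"motion": [[0.045,0,0,0.0004,0],[0.045,0,0,0.0004,0]]}}

```text
time_s: 20.7
tcp_pos: [0.5722, 0.0427, 0.1909]
eef_rot: [180.0, 0.1, -180.0]
contact_force: [-1.1, 0.7, 7.6]
gripper_width: 0.0517
```

Run:
```python
from h import *
for i in range(3):
    capture("top"); s=r.get_state(); print(s["time_s"],np.round(s["tcp_pos"],4),np.round(s["contact_force"],2),round(s["gripper_width"],4))
```

```text
20.75 [0.5721 0.0427 0.1909] [0.06 0.8  8.73] 0.0518
20.8 [0.5721 0.0427 0.1909] [-1.33  1.76  8.8 ] 0.0518
20.85 [0.5721 0.0427 0.1909] [-0.6   0.43  7.48] 0.0518
```

{"op": "step_arm", "data": {"motion": [[0.045,0,0,0.0005,0],[0.045,0,0,0.0005,0],[0.045,0,0,0.0005,0],[0.045,0,0,0.0005,0]]}}

```text
time_s: 21.35
tcp_pos: [0.5722, 0.0427, 0.1905]
eef_rot: [-180.0, 0.1, -180.0]
contact_force: [-0.6, 1.4, 8.3]
gripper_width: 0.0513
```

Run:
```python
from h import *
for i in range(4):
    capture("top"); s=r.get_state(); print(s["time_s"],np.round(s["tcp_pos"],4),np.round(s["contact_force"],2),round(s["gripper_width"],4))
```

```text
21.4 [0.5722 0.0427 0.1905] [-0.49  0.83  7.17] 0.0518
21.45 [0.5722 0.0427 0.1905] [-0.68  0.36  9.15] 0.0517
21.5 [0.5722 0.0427 0.1905] [-0.53  0.86  7.59] 0.0516
21.55 [0.5722 0.0427 0.1905] [-0.59  0.66  7.79] 0.0517
```

{"op": "step_arm", "data": {"motion": [[0.045,0,0,0.0004,0],[0.045,0,0,0.0004,0],[0.045,0,0,0.0004,0]], "newtons": 35}}

```text
time_s: 21.92
tcp_pos: [0.5723, 0.0427, 0.1902]
eef_rot: [180.0, 0.1, -180.0]
contact_force: [-0.5, 1.4, 8.8]
gripper_width: 0.0514
```

Run:
```python
from h import *
for i in range(4):
    capture("top"); s=r.get_state(); print(s["time_s"],np.round(s["tcp_pos"],4),np.round(s["contact_force"],2),round(s["gripper_width"],4))
```

```text
21.975 [0.5723 0.0427 0.1902] [-1.16  0.15  9.09] 0.0516
22.025 [0.5723 0.0427 0.1902] [0.1  0.76 9.28] 0.0516
22.075 [0.5723 0.0427 0.1902] [-1.66  0.52  9.11] 0.0516
22.125 [0.5723 0.0427 0.1903] [-0.72 -0.18  9.71] 0.0517
```

{"op": "step_arm", "data": {"motion": [[0.045,0,0,0,0],[0.045,0,0,0,0],[0.045,0,0,0,0]]}}

```text
time_s: 22.5
tcp_pos: [0.5723, 0.0427, 0.1903]
eef_rot: [180.0, 0.1, -180.0]
contact_force: [-0.5, 0.3, 9.0]
gripper_width: 0.0517
```

{"op": "step_arm", "data": {"motion": [[0.0876,0,0,0,0],[0.0876,0,0,0,0],[0.0876,0,0,0,0],[0.0876,0,0,0,0]]}}

```text
time_s: 23.0
tcp_pos: [0.5714, 0.0427, 0.1888]
eef_rot: [-180.0, -0.0, -180.0]
contact_force: [-1.3, -0.3, 0.1]
gripper_width: 0.0846
```

{"op": "step_arm", "data": {"motion": [[0.0876,0,0,-0.02,0],[0.0876,0,0,-0.05,0],[0.0876,0,0,-0.09,0],[0.0876,0,0,-0.12,0],[0.0876,0,0,-0.12,0]]}}

```text
time_s: 23.62
tcp_pos: [0.5727, 0.0429, 0.3118]
eef_rot: [179.9, 0.3, -180.0]
contact_force: [0.5, -0.8, -0.9]
gripper_width: 0.0874
```

```bash
sed -i 's/.168,.30)/.168,.21)/; s/s\["tcp_pos"\]\[:2\],.168/(.571,.0425),.168/' m.py; python3 m.py 5
python3 - <<'E'
from h import *
for n in ("top","side"):
    capture(n)
    for l in ("size_jar","pigment_jar"): print(n,l,[(np.round(d["location"],4).tolist(),round(d["p"],2)) for d in spotter.tip_of(n,l)])
E
```

```text
[0.5727 0.0429 0.3118] [ 0.45 -0.8  -0.87] 0.08740952985842909
top mid 192 0.1624 0.1074
   0.124 27 [0.5661 0.039  0.027 ] 0.0019
   0.136 32 [0.568  0.0388 0.0273] 0.0027
   0.148 71 [0.57   0.0412 0.0301] 0.0019
   0.16 28 [0.5693 0.0427 0.0294] 0.0017
top slim 83 0.2004 0.1719
   0.192 48 [0.5702 0.0414 0.0249] 0.0007
side mid 921 0.1652 0.1008
   0.1 144 [0.5707 0.0422 0.0319] 0.0008
   0.112 153 [0.5708 0.0424 0.0319] 0.0007
   0.124 162 [0.5706 0.0425 0.0318] 0.0008
   0.136 162 [0.5707 0.0427 0.0318] 0.0008
   0.148 168 [0.5707 0.0424 0.032 ] 0.0008
   0.16 39 [0.5704 0.0441 0.0302] 0.0009
side slim 568 0.2008 0.1685
   0.168 137 [0.5712 0.0429 0.0259] 0.0008
   0.18 144 [0.5713 0.0427 0.0261] 0.0008
   0.192 115 [0.5712 0.0431 0.0255] 0.0009
top size_jar [([0.6332, -0.2069, 0.0006], 0.72)]
top pigment_jar []
side size_jar [([0.6293, -0.2068, -0.0007], 0.84)]
side pigment_jar [([0.7304, 0.1171, 0.002], 0.78), ([0.6301, -0.2073, 0.0015], 0.3)]
```

View pics/side5.png

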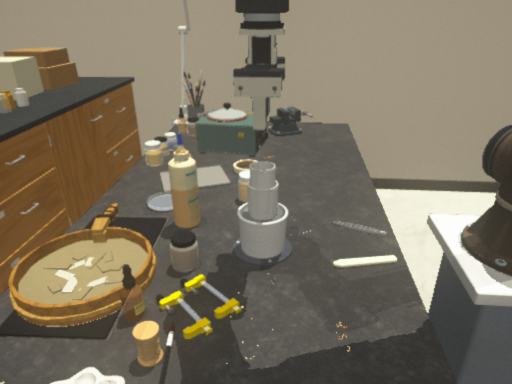

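The side picture shows the nest upright: slim pot at (262,180), middle at (263,200), outer at (263,230). Both jars stand where they were. Handing in.

```bash
python3 -c "
from plant import workorder
print(workorder.close_job())"
```

```text
the job is handed in; nothing more can be done
None
```

The pots are nested and handed in at about 24 s: the middle pot is in the bolted outer pot and the slim pot is in the middle one. Both are released, with the gripper clear above.

- **Middle pot:** I pushed it down until the wrist force read about 9 N and held it there for about 0.7 s. On the way in it first touched one side of the liner with about 3 N sideways, so I moved it 1.5 mm before pushing. During the push about 3 N of sideways force stayed on it, and that went away on release.
- **Slim pot:** The push settled at about 8 N for roughly 1 s, probably because it slipped slightly in the grip. I tightened the grip and, without letting up, raised the push to about 9 N for another 0.6 s.
- **Limits:** The highest single reading in either push was 9.7 N. Neither push quite reached the 10 N asked for, but both stayed between 7 and 12 N. I could not read the liner's travel directly.
- **Last checks:** Both pots fit as vertical, with their axes within about 1 mm of the outer pot's. The slim rim is about 39 mm above the middle rim (36 to 42 mm expected), and the middle pot stands about 65 mm out of the outer pot.
- **Jars:** The side camera puts both lidded jars within about 1–2 mm of where they started, which is within its error. The top camera missed the black-lid jar in the last look, so that one rests on the side camera only.

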